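# Key the drive pulley home and cap it

## Robot

A 6-joint arm with a two-finger parallel gripper is mounted at the origin on a cart in front of the work surface, level with it; the furniture and walls round the work are solid. World frame = base frame: x ahead of the robot, y to its left, z up, the work surface at z = 0. Lengths are in m, angles in degrees, forces in N, time in s.
With the tool pointing down it reaches from about 0.35 to 0.725 m from the base axis. Payload 6 kg.
Tool frame: the origin (TCP) lies between the finger pads; the fingertips stand 19 mm ahead of it and the grasp point (between the pads) is the TCP; z points along the fingers, y is the line along which they close (so a half turn about z gives the same grasp; the last joint's range is limited). The gripper opens to 85 mm and grips with 20 to 120 N. Pads are 22 mm wide; open, the fingers measure 114 mm over their backs; the gripper's body (76 mm by 85 mm) begins 54 mm behind the grasp point. The pads swing forward as they close: fully open they stand 13 mm farther back than shut.
Start: joints at [90.453, 2.303, 4.859, 0, -92.561, -19.12], TCP at [0.192, 0.568, 0.25] pointing down, gripper open.
Joint ranges: [-146.85, 146.85], [-73.84, 115.35], [-62.03, 85.46], [-188.31, 113.3], [-161.28, -10.13], [-171.36, 171.36]. Speed limits (degrees/s): [147.25, 147.25, 172.46, 180, 180, 180].

## Interface

Orientations are given as a 3x3 rotation matrix whose columns are the frame's x, y, z axes.
In Python, from workcell import arm gives the robot as it stands.
- The arm moves only by the shell command python3 -m jog 'ROWS' [FORCE]. ROWS is JSON, a list of rows, each a list of 3 entries, a list of its own where there are three numbers: the shift along the tool's x, y, z as a fraction of full scale, then the turn about the tool's z as a fraction of full scale, then the closure, from 0 (fully open) to 1 (shut). A call has 1 to 8 rows; each row shifts and turns the commanded pose from where the row before left it, along the tool's axes as they then stand; what a row does not reach is not made up. Full scale, the value 1, is 40 mm for a shift and 4 degrees for a turn. A row lasts 1/12 s, in which the tool goes at most 41.7 mm and 7.16 degrees, less where a joint would pass 70% of its speed; a pose out of reach is approached as far as the arm can. A call with a number of a shift or a turn outside -1 to 1 is refused whole. A call with a gripper value outside its range is refused whole. The fingers move at their own pace and stop on an object; FORCE is the grip in N (left out, the last holds). Time passes only in rows, so rows that do not move let the fingers close. It gives the time, the measured TCP pose, the force, the opening and the grip force at its end, in the units of the state.
- arm.observe(): the state, without advancing time (a new reading comes with each control period).
- arm.camera(name): name is "side" or "top" or "wrist"; returns the picture (400x640x3 uint8, red, green, blue); there is no depth.
- arm.camera_params(name): a dict with "mtx" (3x3 intrinsics, pixels), "pose" (4x4, takes a point from camera to world coordinates). Camera axes: x right, y up, looking along -z (the intrinsics and any distortion apply to the point x, -y, -z); pixel columns grow to the right and rows downward; lengths in m; the calibration is good to about 2 mm. The wrist camera is an equidistant fisheye: a pixel r from the principal point sees the ray r / f radians off the axis. A picture is of the moment at which its call begins: read the wrist's pose just before it. camera_params takes no time and is no camera call; for the wrist camera it gives the pose at the moment of the call.
- arm.close_job(): hands the job in; it is judged then, once.
Trained networks look in the newest picture that a camera, given by its name, has taken for a name from the list of things; names that differ only in an ending like _2 or _b are one class to them, and where a whole thing is asked for, a point or a joint stands for the part that bears it (a point fixed in the world has none). Each returns a list of dicts, best first, with "conf" (0 to 1); they miss things now and then, are a little off and sometimes report something else, mostly with a low value. They report only what shows in the picture. A call takes as long as a camera call. They do not tell look-alikes from the thing itself.
- arm.outline_of(query, camera): "pixels" (400x640 bool, what is visible of it) and "centre" ([column, row] in pixels, amid what is visible of it).
The state is a dict: "clock": time; "joint_positions": joint angles; "joint_vel": joint speeds; "effort": joint torques, N m; "eef_pos": TCP position; "eef_rot": TCP orientation; "contact_force": force on the tool from outside, world axes, zero at the start; "ft_torque": the same for the moment, N m; "finger_gap": opening from 0.0 (shut) to 1.0 (fully open); "grip_force": force on a finger pad.
Only numpy, scipy, OpenCV 4.12 (cv2) and the standard library are available. Lean on these libraries where they do the work, as an engineer would, in place of code of your own. Each camera call takes 0.05 s, during which the arm holds its last target. There are 200 camera calls.

## Task

The pump drive's pulley has been slipped onto the upright shaft but is sitting on top of the keys. Turn it on the shaft, without lifting it off, until its keyways drop over the keys and it is fully home on the shoulder. Then seat the blue flanged end cap, knob up, fully down over the pulley's round boss, let go, and leave the bottles and the beaker standing where they are.

Things in the scene. Friction and masses are not known exactly. Their poses are not given: they have to be found in the camera images.
- pump_drive: Flat white pump drive, 140 (its x) x 120 x 42 mm, fixed to the bench. Origin: centre of its underside, on the shaft axis; z up. Its upright steel shaft (20 mm diameter, does not turn) rises from a round dark shoulder (60 mm diameter, top at 48 mm) to 93 mm above the bench. Red marks on the housing's top, 47 to 61 mm from the axis toward +x and -x, show where the two keys point.
- shaft_seat (a point): Point on the shaft axis at the top of the shoulder, 48 mm above the bench; the pulley's underside rests here when home. Axes as the drive's. Two opposite brass keys stand on the shoulder against the shaft, toward +x and -x: each 10 mm wide, 14 mm high, reaching 17 mm from the axis.
- pulley: Loose aluminium belt pulley, 52 mm tall, about 0.35 kg. Origin: centre of its underside; z up. Lower 26 mm: belt part, 80 mm diameter; above it a plain round boss. The 23 mm bore, open at the top, has two opposite keyways along its +x and -x, 14 mm wide, reaching 18.5 mm from the axis, through its whole height. Red marks on the upper flange and the boss's top lie over the keyways.
- pulley_boss (a point): Point on the pulley's axis half-way up the boss (50 mm diameter, 26 mm tall, good to grip across), 39 mm above the pulley's underside. Axes as the pulley's. At the start the pulley rests level on the keys, 14 mm above home, its x axis 0.5 to 2.64 rad from the drive's. Half a turn makes no difference, so a quarter turn either way is the most needed; it drops when within about 0.1 rad.
- end_cap: Loose blue plastic flanged end cap, 42 mm tall, about 0.12 kg, lying on the bench knob up. Origin: centre of its underside; z up. Flange 74 mm diameter, 16 mm thick, with a round recess below, 54 mm diameter, 10 mm deep, that fits over the pulley's boss at any turn. When seated, its underside is 42 mm above the pulley's underside.
- end_cap_knob (a point): Point on the cap's axis half-way up its round knob (36 mm diameter, 26 mm tall, standing on the flange), 29 mm above the cap's underside. Axes as the cap's.
- wash_bottle: White wash bottle with a bent spout, 67 x 96 x 195 mm, standing loose behind the drive. Origin: centre of its underside. Leave alone.
- reagent_bottle: Small glass bottle with a white cap, 53 mm diameter, 105 mm tall, standing loose. Origin: centre of its underside. Leave alone.
- beaker: Clear plastic beaker, 61 mm diameter, 68 mm tall, standing loose to the right of the drive. Origin: centre of its underside. Leave alone.
Not all that is in view belongs to the job. What is shaped like the pulley but green is not meant.

How it is judged (in metres and radians):
On the way:
1. the pulley is turned until it drops over the keys, home on the shoulder, with the cap not yet on it (z of pulley in the frame of shaft_seat below 0.004 m and angle between pulley's own z axis and vertical below 0.06 rad and horizontal distance between pulley and shaft_seat below 0.004 m and angle between the x axis of pulley and the x axis of pump_drive, either way round below 0.25 rad and distance between end_cap and pulley above 0.07 m), for 0.2 s.
At the end, for the whole second after the job is handed in: Pulley home over the keys: within 4 mm of the shoulder, level within 0.06 rad, on the axis within 4 mm, its x within 0.25 rad of the drive's x. Cap knob up on the boss: underside 38 to 45.5 mm above the pulley's underside, centred within 5 mm, upright within 0.08 rad. Both at rest (z of pulley in the frame of shaft_seat below 0.004 m and angle between pulley's own z axis and vertical below 0.06 rad and horizontal distance between pulley and shaft_seat below 0.004 m and angle between the x axis of pulley and the x axis of pump_drive, either way round below 0.25 rad and z of end_cap in the frame of pulley between 0.038 and 0.0455 m and horizontal distance between end_cap and pulley below 0.005 m and angle between end_cap's own z axis and vertical below 0.08 rad and linear speed of each of end_cap, pulley below 0.02 m/s); the robot touches nothing.
It fails at once if the pulley is lifted off the shaft (z of pulley in the frame of shaft_seat above 0.045 m).
It fails at once if a bottle or the beaker is pushed more than 3 cm or tipped (distance of any of wash_bottle, reagent_bottle, beaker from where it was at the start of the episode above 0.03 m or angle between any of wash_bottle, reagent_bottle, beaker's own z axis and vertical above 0.4 rad).
It also fails if it takes over 54 s, if anything falls off the work surface, if the arm or the gripper's body presses on something with over 40 N, if the wrist force passes 120 N, or if a joint passes its speed limit or range.

## Working session

There is one attempt and no reset: what is moved stays moved. The work goes in short steps, Python scripts to look and compute and a shell command to move; the robot and the scene stay as the last step left them, time stands still between calls to the robot, and variables do not carry over. Pictures are saved under pics/ and viewed, at most 10 in all, crops included, and the job is handed in when it is done.

```bash
mkdir -p pics; ls; python3 - <<'E'
from workcell import arm
import cv2,numpy as np
ims={n:arm.camera(n) for n in("side","top","wrist")}
for n in ims: cv2.imwrite(f'pics/a_{n}.png',ims[n][:,:,::-1]); p=arm.camera_params(n);print(n,np.round(p['mtx'],1).tolist(),np.round(p['pose'],3).tolist(),[k for k in p])
s=arm.observe();print(s['clock'],s['eef_pos'],np.round(s['eef_rot'],3).tolist(),s['finger_gap'])
for n in ims:
  for q in("pump_drive","pulley","end_cap"):
    for d in arm.outline_of(q,n): print(n,q,round(d['conf'],2),d['centre'],int(d['pixels'].sum()))
E
```

```text
pics
side [[382.2, 0.0, 316.0], [0.0, 382.2, 199.0], [0.0, 0.0, 1.0]] [[0.927, 0.161, -0.339, 0.255], [-0.375, 0.389, -0.842, -0.814], [-0.004, 0.907, 0.421, 0.47], [0.0, 0.0, 0.0, 1.0]] ['mtx', 'pose']
top [[478.5, 0.0, 322.2], [0.0, 478.5, 192.3], [0.0, 0.0, 1.0]] [[-0.013, 0.986, -0.167, 0.361], [-1.0, -0.013, -0.002, -0.029], [-0.004, 0.167, 0.986, 1.318], [0.0, 0.0, 0.0, 1.0]] ['mtx', 'pose']
wrist [[309.7, 0.0, 318.8], [0.0, 309.7, 198.6], [0.0, 0.0, 1.0]] [[-0.32, 0.915, 0.246, 0.254], [-0.948, -0.309, -0.082, 0.547], [0.001, -0.26, 0.966, 0.372], [0.0, 0.0, 0.0, 1.0]] ['mtx', 'pose']
0.15 [0.19189368 0.56825871 0.24948632] [[0.947, -0.32, -0.0], [-0.32, -0.947, -0.001], [0.0, 0.001, -1.0]] 0.9999634651428861
side pump_drive 0.9 [292.5, 234.3] 1897
side pulley 0.67 [294.2, 205.6] 969
side pulley 0.62 [308.3, 266.8] 1006
side end_cap 0.79 [241.9, 194.6] 380
top pump_drive 0.93 [336.1, 221.3] 1564
top pump_drive 0.48 [341.1, 150.4] 729
top pulley 0.74 [399.2, 227.6] 704
top end_cap 0.86 [233.4, 247.2] 599
```

View pics/a_side.png

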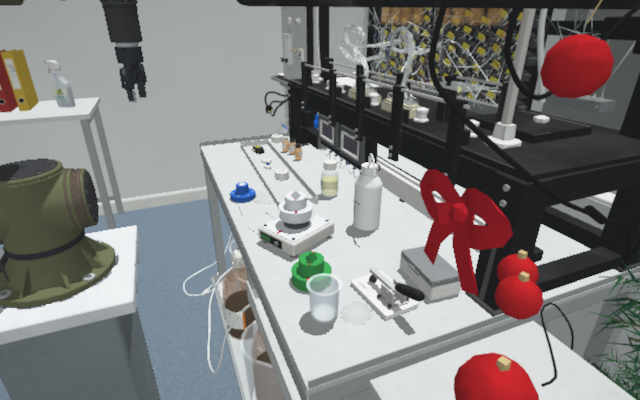

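View pics/a_top.png

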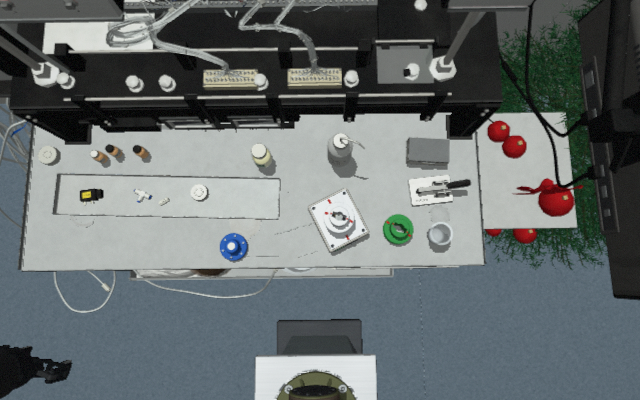

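Side view: grey pulley on the drive at (294,206), green look-alike at (310,267), blue cap at (242,193). Top view: pulley at (338,217), green at (398,229), cap at (233,247). The candidates for the pulley are grey on the white drive, or the green one, and I take the grey one. Next I'll check that in a close crop and triangulate.

```bash
cat > h.py <<'E'
from workcell import arm
import cv2,numpy as np
def ray(n,uv,p=None):
    p=p or arm.camera_params(n);K=p['mtx'];T=np.array(p['pose'])
    d=np.array([(uv[0]-K[0][2])/K[0][0],(uv[1]-K[1][2])/K[1][1]])
    if n=='wrist':
        r=np.hypot(*d); v=np.array([*(d/r*np.sin(r)),np.cos(r)]) if r>1e-9 else np.array([0,0,1.])
    else: v=np.array([*d,1.])
    v=T[:3,:3]@(v*[1,-1,-1]); return T[:3,3],v/np.linalg.norm(v)
def atz(n,uv,z,p=None):
    o,v=ray(n,uv,p); return o+v*(z-o[2])/v[2]
def tri(rays):
    A=sum(np.eye(3)-np.outer(v,v) for o,v in rays);b=sum((np.eye(3)-np.outer(v,v))@o for o,v in rays)
    x=np.linalg.solve(A,b);return x,[float(np.linalg.norm(np.cross(x-o,v))) for o,v in rays]
E
python3 - <<'E'
from h import *
t=cv2.imread('pics/a_top.png');s=cv2.imread('pics/a_side.png')
a=cv2.resize(t[180:260,300:380],(480,480),interpolation=cv2.INTER_CUBIC)
b=cv2.resize(s[175:255,250:340],(540,480),interpolation=cv2.INTER_CUBIC)[:,:320]
cv2.imwrite('pics/crop.png',np.hstack([a,b]))
print('cap',tri([ray('top',(234,246)),ray('side',(242,186))]))
print('pul',tri([ray('top',(338,217)),ray('side',(295,196))]))
E
```

```text
cap (array([0.43652243, 0.21004208, 0.04006684]), [0.00027300473525288405, 0.00027300473525300033])
pul (array([ 0.50319765, -0.06620112,  0.11243222]), [0.0015147742359384645, 0.0015147742359384753])
```

View pics/crop.png

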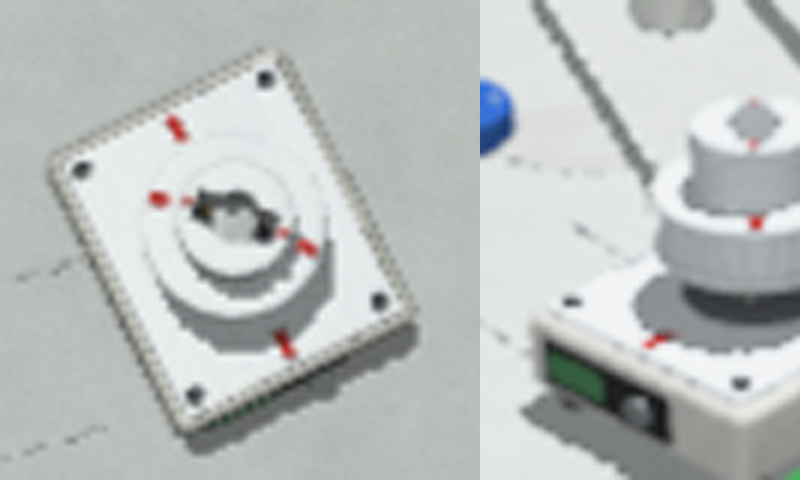

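The crop shows the grey pulley on the drive. In top-view pixels the drive marks are at (329.5,201.3) and (347.8,237.5), and the flange marks are at (326.3,213.2) and (351.3,221).

```bash
python3 - <<'E'
from h import *
f=lambda uv,z:atz('top',uv,z)
for z,a,b in((.042,(329.5,201.3),(347.8,237.5)),(.088,(326.3,213.2),(351.3,221)),(.114,(331,213.5),(347,219))):
  p,q=f(a,z),f(b,z);d=q-p;print(np.round((p+q)/2,4),np.linalg.norm(d),np.degrees(np.arctan2(d[1],d[0]))%180)
for q in('wash_bottle','reagent_bottle','beaker'):
  d=arm.outline_of(q,'top')
  if d:print(q,d[0]['centre'],f(d[0]['centre'],.06))
print(f((398,229),.03))
E
```

```text
[ 0.5038 -0.0694  0.042 ] 0.10884429381794875 25.710078494807306
[ 0.5043 -0.0686  0.088 ] 0.0676084185635146 71.79620268912932
[ 0.5034 -0.0683  0.114 ] 0.042766704456643954 70.1349337562232
wash_bottle [339.8, 150.8] [ 0.68790624 -0.07554594  0.06      ]
reagent_bottle [259.5, 156.6] [0.67477521 0.14174615 0.06      ]
beaker [441.1, 232.4] [ 0.46359582 -0.33741225  0.06      ]
[ 0.47671194 -0.22929398  0.03      ]
```

Pulley axis is at 71°, drive at 25.7°, so it needs about 45° clockwise seen from above (+ about tool z). The shaft is at (0.504, -0.0685). Moving above it.

```bash
R='[[0.62,0.63,0],0,0]'; true
python3 -m jog '[[[0.62,0.63,0],0,0],[[0.62,0.63,0],0,0],[[0.62,0.63,0],0,0],[[0.62,0.63,0],0,0],[[0.62,0.63,0],0,0],[[0.62,0.63,0],0,0],[[0.62,0.63,0],0,0],[[0.62,0.63,0],0,0]]' 30
python3 -m jog '[[[0.62,0.63,0],0,0],[[0.62,0.63,0],0,0],[[0.62,0.63,0],0,0],[[0.62,0.63,0],0,0],[[0.62,0.63,0],0,0],[[0.62,0.63,0],0,0],[[0.62,0.63,0],0,0],[[0.62,0.63,0],0,0]]'
python3 -m jog '[[[0.62,0.63,0],0,0],[[0.62,0.63,0],0,0],[[0.62,0.63,0],0,0],[[0.62,0.63,0],0,0],[[0,0,0],0,0],[[0,0,0],0,0],[[0,0,0],0,0]]'
python3 - <<'E'
from h import *
s=arm.observe();p=arm.camera_params('wrist');im=arm.camera('wrist')
print(s['eef_pos'],np.round(s['eef_rot'],3).tolist(),s['joint_positions'])
print([s['eef_rot'].T@(np.array([.504,-.0685,.2])-s['eef_pos'])])
cv2.imwrite('pics/w1.png',im[:,:,::-1])
for q in('pulley','end_cap','pump_drive'):
  for d in arm.outline_of(q,'wrist'):print(q,d['conf'],d['centre'],atz('wrist',d['centre'],.1,p))
E
```

```text
clock: 1.42
eef_pos: [0.3158, 0.3123, 0.2506]
eef_rot: [[0.948, -0.32, 0.0], [-0.32, -0.948, 0.001], [0.0, -0.001, -1.0]]
contact_force: [0.5, 0.1, 0.3]
finger_gap: 0.998
grip_force: 0.0
clock: 2.08
eef_pos: [0.4393, 0.0577, 0.2508]
eef_rot: [[0.947, -0.32, 0.001], [-0.32, -0.947, 0.001], [0.001, -0.001, -1.0]]
contact_force: [1.3, 0.9, -0.1]
finger_gap: 0.996
grip_force: 0.0
clock: 2.67
eef_pos: [0.5005, -0.0678, 0.2502]
eef_rot: [[0.947, -0.321, -0.0], [-0.321, -0.947, 0.0], [-0.0, 0.0, -1.0]]
contact_force: [-0.5, 0.4, -0.3]
finger_gap: 0.998
grip_force: 0.0
[ 0.50047915 -0.06781923  0.25020385] [[0.947, -0.321, -0.0], [-0.321, -0.947, 0.0], [-0.0, 0.0, -1.0]] [ 1.51754997e+01 -1.22750930e+01 -8.80597380e+00 -5.61200093e-03
 -9.34859927e+01  5.61151429e+01]
[array([ 0.00356818, -0.00048872,  0.05020275])]
pulley 0.95 [314.6, 176.2] [ 0.51351728 -0.06888641  0.1       ]
pulley 0.84 [446.6, 148.4] [ 0.50036791 -0.19438772  0.1       ]
pulley 0.33 [149.9, 265.9] [0.47938919 0.13617944 0.1       ]
end_cap 0.6 [149.1, 267.5] [0.47787744 0.13839326 0.1       ]
pump_drive 0.72 [313.2, 174.7] [ 0.51521643 -0.06814101  0.1       ]
```

View pics/w1.png

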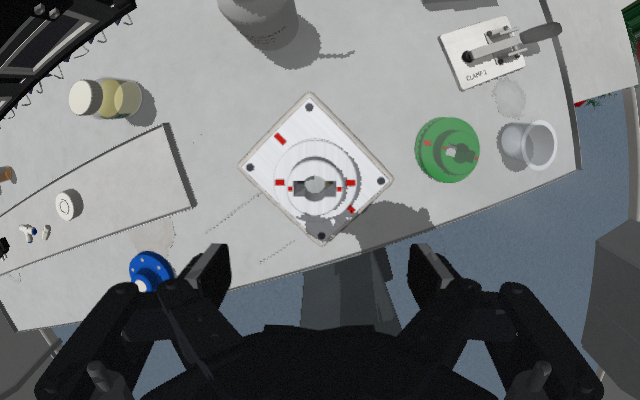

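The wrist view shows the boss at about (315,186), flange marks at (280,183) and (351,183), drive marks at (280,139) and (351,210), the green look-alike at (447,148) and the cap at (150,268).

```bash
python3 - <<'E'
from h import *
s=arm.observe();f=lambda uv,z:atz('wrist',uv,z)
for z,a,b in((.042,(280,139),(351,210)),(.088,(280,183),(351,183)),(.114,(290.5,188.5),(339.5,188.5))):
  p,q=f(a,z),f(b,z);d=q-p;print(np.round((p+q)/2,4),np.linalg.norm(d),np.degrees(np.arctan2(d[1],d[0]))%180)
T=np.array
for n,a,b in(('drive',None,None),):
  print('tri boss top',tri([ray('wrist',(315,188.5)),ray('top',(339,216.2)),]))
print('cap',tri([ray('wrist',(138.5,286)),ray('top',(234,246)),ray('side',(242,186))]))
E
```

```text
[ 0.5038 -0.0656  0.042 ] 0.11113248458925523 25.87874209667845
[ 0.5051 -0.0655  0.088 ] 0.06721235540486013 71.4551809751318
[ 0.5058 -0.0656  0.114 ] 0.04224579333542009 71.46129842284493
tri boss top (array([ 0.50448504, -0.06690003,  0.11065884]), [0.0016203760004684738, 0.001620376000468531])
cap (array([0.43754917, 0.21368632, 0.04271597]), [0.007177238938790788, 0.004265525867519758, 0.0038805480875916776])
```

```bash

python3 -m jog '[[[0.09,-0.05,0.6],0,0],[[0,0,0.7],0,0],[[0,0,0.7],0,0],[[0,0,0.7],0,0],[[0,0,0.5],0,0],[[0,0,0.3],0,0],[[0,0,0],0,0],[[0,0,0],0,0]]' 30
python3 -m jog '[[[0,0,0],0,0.3],[[0,0,0],0,0.4],[[0,0,0],0,0.6],[[0,0,0],0,0.7],[[0,0,0],0,0.7],[[0,0,0],0,0.7],[[0,0,0],0,0.7],[[0,0,0],0,0.7]]' 30
```

```text
clock: 3.53
eef_pos: [0.5049, -0.0668, 0.1111]
eef_rot: [[0.948, -0.319, 0.001], [-0.319, -0.948, -0.001], [0.001, 0.0, -1.0]]
contact_force: [0.5, 0.6, 0.4]
finger_gap: 1.002
grip_force: 0.0
clock: 4.2
eef_pos: [0.5057, -0.0669, 0.1119]
eef_rot: [[0.947, -0.32, 0.003], [-0.32, -0.947, 0.0], [0.003, -0.001, -1.0]]
contact_force: [0.6, 2.4, 5.4]
finger_gap: 0.574
grip_force: 31.0
```

```bash

python3 -m jog '[[[0,0,0],0.8,0.7],[[0,0,0],0.9,0.7],[[0,0,0],1,0.7],[[0,0,0],1,0.7],[[0,0,0],1,0.7],[[0,0,0],1,0.7],[[0,0,0],1,0.7],[[0,0,0],1,0.7]]'
python3 -m jog '[[[0,0,0],1,0.7],[[0,0,0],1,0.7],[[0,0,0],1,0.7],[[0,0,0],0.7,0.7],[[0,0,0],0,0.7],[[0,0,0],0,0.7],[[0,0,0],0,0.7]]'
python3 - <<'E'
from h import *
a=arm.camera('top')[180:260,300:380];w=arm.camera('wrist')[100:300,220:420]
o=np.hstack([cv2.resize(a,(400,400),interpolation=2),cv2.resize(w,(400,400))]);cv2.imwrite('pics/t2.png',o[:,:,::-1])
E
```

```text
clock: 4.87
eef_pos: [0.5052, -0.0673, 0.1117]
eef_rot: [[0.647, -0.762, 0.002], [-0.762, -0.647, -0.001], [0.002, -0.001, -1.0]]
contact_force: [-2.1, 0.3, 6.0]
finger_gap: 0.572
grip_force: 30.9
clock: 5.45
eef_pos: [0.5043, -0.0667, 0.1095]
eef_rot: [[0.436, -0.9, -0.001], [-0.9, -0.436, 0.001], [-0.001, 0.001, -1.0]]
contact_force: [0.4, 2.4, -4.4]
finger_gap: 0.571
grip_force: 31.9
```

View pics/t2.png

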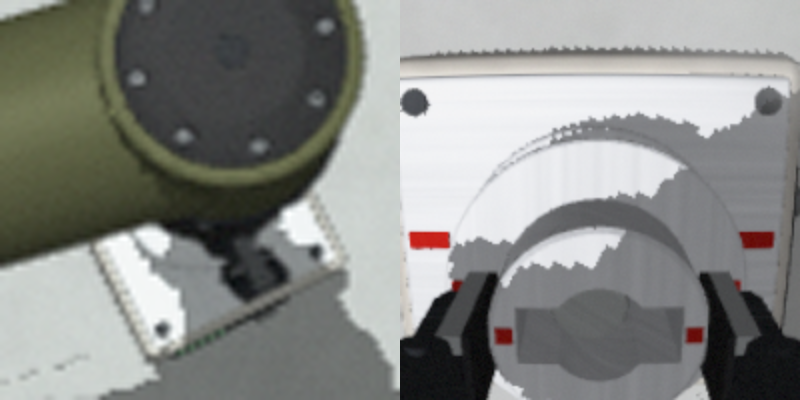

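The wrist crop shows boss and drive marks parallel, and the force reading now shows the pulley's weight hanging in the grip. I'll lower it, release, and rise.

```bash

python3 -m jog '[[[0,0,0.1],0,0.7],[[0,0,0.1],0,0.7],[[0,0,0.1],0,0.7],[[0,0,0],0,0.7],[[0,0,0],0,0.7]]'
python3 -m jog '[[[0,0,0],0,0.3],[[0,0,0],0,0],[[0,0,0],0,0],[[0,0,0],0,0],[[0,0,0],0,0],[[0,0,0],0,0]]'
python3 -m jog '[[[0,0,-0.4],0,0],[[0,0,-0.8],0,0],[[0,0,-0.9],0,0],[[0,0,-0.9],0,0],[[0,0,-0.7],0,0],[[0,0,0],0,0],[[0,0,0],0,0],[[0,0,0],0,0]]'
python3 - <<'E'
from h import *
s=arm.observe();print(s['joint_positions'])
w=arm.camera('wrist')
cv2.imwrite('pics/t3.png',cv2.resize(w[80:280,170:470],(750,500))[:,:,::-1])
E
```

```text
clock: 5.97
eef_pos: [0.5053, -0.0668, 0.0988]
eef_rot: [[0.435, -0.901, 0.002], [-0.901, -0.435, 0.0], [0.001, -0.002, -1.0]]
contact_force: [2.9, 3.9, 0.3]
finger_gap: 0.576
grip_force: 32.1
clock: 6.47
eef_pos: [0.5046, -0.0673, 0.0983]
eef_rot: [[0.434, -0.901, -0.0], [-0.901, -0.434, -0.0], [0.0, 0.0, -1.0]]
contact_force: [0.7, -0.6, 0.1]
finger_gap: 1.003
grip_force: 0.0
clock: 7.13
eef_pos: [0.5045, -0.0669, 0.2456]
eef_rot: [[0.434, -0.901, -0.001], [-0.901, -0.434, 0.0], [-0.001, 0.001, -1.0]]
contact_force: [0.2, -0.2, 0.2]
finger_gap: 0.999
grip_force: 0.0
[ 1.51353336e+01 -1.16797546e+01 -8.77374013e+00 -2.91027901e-02
 -9.29519070e+01  1.05976597e+01]
```

View pics/t3.png

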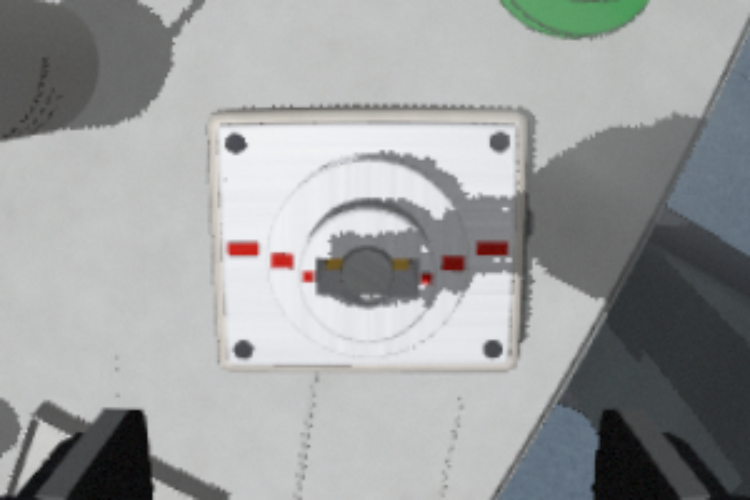

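The picture shows the marks in line and the brass keys inside the keyways: the pulley has dropped. I'll confirm its height numerically and move over the cap.

```bash
python3 - <<'E'
from h import *
g=lambda a:(170+a[0]*.4,80+a[1]*.4)
from scipy.optimize import brentq
L=lambda a,b:lambda z:np.linalg.norm(atz('wrist',g(a),z)-atz('wrist',g(b),z))
for a,b,l in(((282,261),(453,262.5),.0674),((308,276.5),(426,278.5),.0425)):
  z=brentq(lambda z:L(a,b)(z)-l,0,.2);p,q=atz('wrist',g(a),z),atz('wrist',g(b),z);d=q-p;print(z,(p+q)/2,np.degrees(np.arctan2(d[1],d[0]))%180)
for z in(.074,.1): print(atz('wrist',g((367.5,262) if z<.08 else (367,277.5)),z))
E
python3 -m jog '[[[-0.87,-0.19,0],0,0],[[-0.87,-0.19,0],0,0],[[-0.87,-0.19,0],0,0],[[-0.87,-0.19,0],0,0],[[-0.87,-0.19,0],0,0],[[-0.87,-0.19,0],0,0],[[-0.87,-0.19,0],0,0],[[-0.87,-0.19,0],0,0]]'
python3 -m jog '[[[0,0,0],0,0],[[0,0,0],0,0],[[0,0,0],0,0]]'
python3 - <<'E'
from h import *
p=arm.camera_params('wrist');w=arm.camera('wrist');s=arm.observe()
hsv=cv2.cvtColor(w,cv2.COLOR_RGB2HSV);m=cv2.inRange(hsv,(105,150,60),(130,255,255))
n,l,st,c=cv2.connectedComponentsWithStats(m);i=1+st[1:,4].argmax();print(st[i],c[i])
for d in arm.outline_of('end_cap','wrist'):print(d['conf'],d['centre'])
cv2.imwrite('pics/c1.png',cv2.resize(w[80:280,170:470],(750,500))[:,:,::-1])
E
```

```text
0.07082997470602934 [ 0.50499117 -0.06661341  0.07082997] 25.21559057465251
0.0972242761729643 [ 0.50506172 -0.06661619  0.09722428] 24.733260114543356
[ 0.5052099  -0.06711768  0.074     ]
[ 0.50533639 -0.06722084  0.1       ]
clock: 7.85
eef_pos: [0.4374, 0.2115, 0.245]
eef_rot: [[0.434, -0.901, -0.001], [-0.901, -0.434, -0.001], [0.001, 0.002, -1.0]]
contact_force: [1.0, -0.3, 0.4]
finger_gap: 0.999
grip_force: 0.0
clock: 8.1
eef_pos: [0.4383, 0.2098, 0.2453]
eef_rot: [[0.435, -0.901, -0.001], [-0.901, -0.435, -0.002], [0.001, 0.002, -1.0]]
contact_force: [0.7, -0.2, -0.4]
finger_gap: 1.0
grip_force: 0.0
[ 284  150   62   62 2555] [314.79334638 179.89197652]
0.58 [316.2, 179.6]
```

View pics/c1.png

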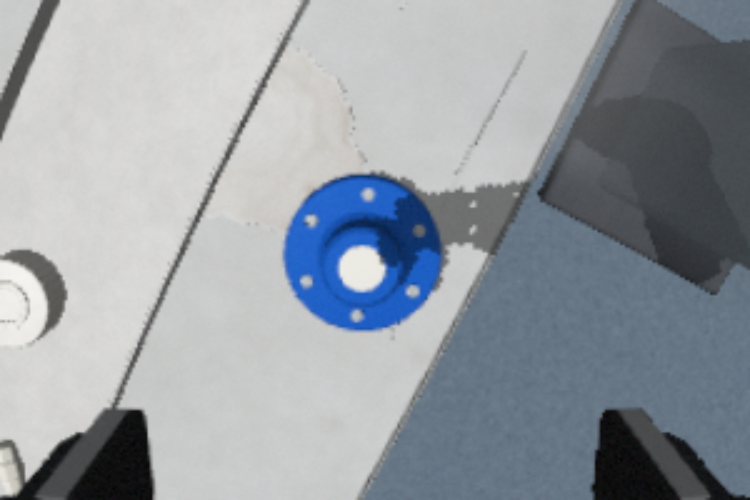

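Pulley marks measure z≈0.071 and 0.097, so it is home, at 25° and centred on about (0.505, -0.067). The cap knob top is at crop (362,268) and the flange centre at (362,254).

```bash
python3 - <<'E'
from h import *
s=arm.observe();g=lambda a:(170+a[0]*.4,80+a[1]*.4)
print('height',tri([ray('wrist',g((362,268))),ray('side',(242,185)),ray('top',(234,246))]))
for a,z in(((362,268),.042),((362.5,255),.016)):
  p=atz('wrist',g(a),z);print(p,(s['eef_rot'].T@(p-s['eef_pos']))/.04)
E
```

```text
height (array([0.43735629, 0.21444075, 0.04135549]), [0.00465179960409266, 0.0004843442995572348, 0.004657004487425892])
[0.43798396 0.21901242 0.042     ] [-0.23300279 -0.09333077  5.0966245 ]
[0.43816384 0.21883443 0.016     ] [-0.22739871 -0.09593321  5.74662592]
```

The wrist and the overhead camera disagree by about 9 mm on the cap. I'll descend partway with half the correction and look again.

```bash

python3 -m jog '[[[-0.12,-0.05,0.6],0,0],[[0,0,0.8],0,0],[[0,0,0.8],0,0],[[0,0,0.6],0,0],[[0,0,0],0,0],[[0,0,0],0,0],[[0,0,0],0,0],[[0,0,0],0,0]]'
python3 - <<'E'
from h import *
p=arm.camera_params('wrist');w=arm.camera('wrist');s=arm.observe();print(s['eef_pos'],np.round(p['pose'],3).tolist())
def white(w,x0,x1,y0,y1):pass
def blue(w):
  m=cv2.inRange(cv2.cvtColor(w,cv2.COLOR_RGB2HSV),(105,130,40),(130,255,255))
  n,l,st,c=cv2.connectedComponentsWithStats(m)
  i=1+st[1:,4].argmax();m=(l==i).astype(np.uint8)
  cs,_=cv2.findContours(m,cv2.RETR_EXTERNAL,2);return cv2.fitEllipse(cv2.convexHull(max(cs,key=len)))
for n,im in(('wrist',w),('top',cv2.imread('pics/a_top.png')[:,:,::-1].copy()),('side',cv2.imread('pics/a_side.png')[:,:,::-1].copy())):
  e=blue(im[:, :] if n=='wrist' else im[150:270,:300].copy());c=np.array(e[0])+([0,0] if n=='wrist' else [0,150])
  print(n,e[0],e[1],atz(n,c,.012,p if n=='wrist' else None))
cv2.imwrite('pics/c2.png',cv2.resize(w[100:300,170:470],(750,500))[:,:,::-1])
E
```

```text
clock: 8.87
eef_pos: [0.4393, 0.2156, 0.1368]
eef_rot: [[0.434, -0.901, 0.003], [-0.901, -0.434, 0.002], [-0.001, -0.004, -1.0]]
contact_force: [-0.2, 0.3, 0.1]
finger_gap: 0.999
grip_force: 0.0
[0.43920067 0.21570456 0.13659243] [[-0.901, 0.42, 0.109, 0.467], [-0.434, -0.869, -0.237, 0.156], [-0.004, -0.261, 0.965, 0.26], [0.0, 0.0, 0.0, 1.0]]
wrist (318.1306457519531, 200.6602325439453) (86.91458129882812, 87.7590560913086) [0.43855864 0.21814091 0.012     ]
top (233.1639404296875, 96.3555908203125) (26.436668395996094, 26.906770706176758) [0.43697159 0.21759751 0.012     ]
side (242.40965270996094, 42.55921173095703) (19.194303512573242, 25.007638931274414) [0.43920466 0.22691597 0.012     ]
```

View pics/c2.png

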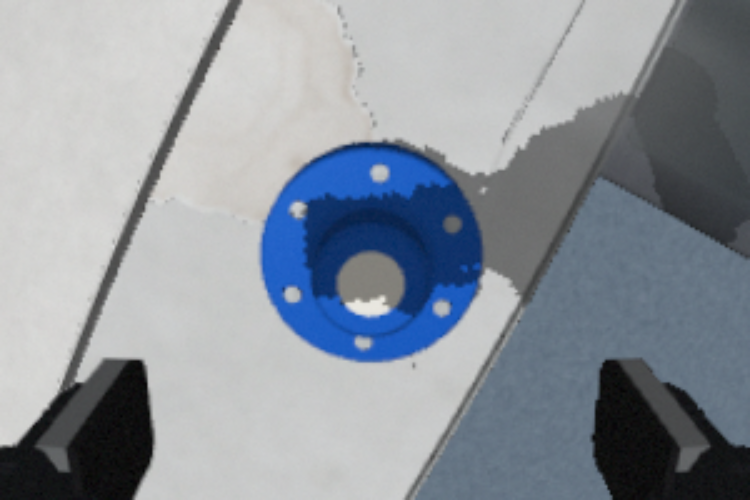

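The overhead blue mask now agrees with the wrist camera: the cap is at (0.438, 0.218). The knob top is at crop (371,284). The first overhead pixel was read too coarsely.

```bash
python3 - <<'E'
from h import *
s=arm.observe()
o2=ray('wrist',(170+371*.4,100+284*.4))
for uv,z in(((170+371*.4,100+284*.4),.042),((318.1,200.7),.012)):
  p=atz('wrist',uv,z);print(p,(s['eef_rot'].T@(p-s['eef_pos']))/.04)
# height from first wrist place: TCP shift between places, same mounting
q=arm.camera_params('wrist');T=np.array(q['pose']);T1=T.copy();T1[:3,3]+=np.array([.4383,.2098,.2453])-s['eef_pos']
print(tri([o2,ray('wrist',(314.8,187.2),{'mtx':q['mtx'],'pose':T1})]))
E
```

```text
[0.437354   0.21943981 0.042     ] [-0.10240038  0.0090557   2.36487072]
[0.43838253 0.21822442 0.012     ] [-6.33093243e-02  1.59651873e-03  3.11487116e+00]
(array([0.43767174, 0.22002731, 0.04102862]), [0.000541281918805806, 0.0005412819188057871])
```

```bash

python3 -m jog '[[[-0.08,0,0.5],0,0],[[0,0,0.7],0,0],[[0,0,0.7],0,0],[[0,0,0.4],0,0],[[0,0,0.2],0,0],[[0,0,0],0,0],[[0,0,0],0,0]]'
python3 -m jog '[[[0,0,0],0,0.3],[[0,0,0],0,0.5],[[0,0,0],0,0.7],[[0,0,0],0,0.8],[[0,0,0],0,0.8],[[0,0,0],0,0.8],[[0,0,0],0,0.8],[[0,0,0],0,0.8]]' 40
```

```text
clock: 9.5
eef_pos: [0.4376, 0.2186, 0.0358]
eef_rot: [[0.434, -0.901, 0.002], [-0.901, -0.434, 0.001], [0.0, -0.002, -1.0]]
contact_force: [1.3, 0.4, 0.0]
finger_gap: 1.0
grip_force: 0.0
clock: 10.17
eef_pos: [0.4375, 0.2186, 0.0354]
eef_rot: [[0.434, -0.901, 0.002], [-0.901, -0.434, 0.001], [-0.0, -0.002, -1.0]]
contact_force: [-0.6, -0.2, 5.8]
finger_gap: 0.407
grip_force: 40.4
```

```bash

python3 -m jog '[[[0,0,-0.3],0,0.8],[[0,0,-0.6],0,0.8],[[0,0,-0.8],0,0.8],[[0,0,-0.8],0,0.8],[[0,0,-0.7],0,0.8],[[0,0,-0.4],0,0.8],[[0,0,0],0,0.8]]'
python3 -m jog '[[[0.4,0.09,0],0,0.8],[[0.7,0.15,0],0,0.8],[[0.9,0.2,0],0,0.8],[[0.9,0.2,0],0,0.8],[[0.9,0.2,0],0,0.8],[[0.9,0.2,0],0,0.8],[[0.9,0.2,0],0,0.8],[[0.8,0.18,0],0,0.8]]'
python3 -m jog '[[[0.5,0.11,0],0,0.8],[[0.26,0.06,0],0,0.8],[[0,0,0],0,0.8],[[0,0,0],0,0.8],[[0,0,0],0,0.8],[[0,0,0],0,0.8]]'
python3 - <<'E'
from h import *
p=arm.camera_params('wrist');w=arm.camera('wrist');s=arm.observe();print(s['eef_pos'],s['finger_gap'])
sd=arm.camera('side')
m=cv2.inRange(cv2.cvtColor(w,cv2.COLOR_RGB2HSV),(105,130,40),(130,255,255))
cs,_=cv2.findContours(m,cv2.RETR_EXTERNAL,2);e=cv2.fitEllipse(cv2.convexHull(max(cs,key=len)));print(e)
q=atz('wrist',e[0],s['eef_pos'][2]-.0354+.012,p);print(q,s['eef_rot'].T@(q-s['eef_pos']))
a=cv2.resize(w[100:300,170:470],(600,400));b=cv2.resize(sd[160:260,270:320],(200,400),interpolation=2)
cv2.imwrite('pics/c3.png',np.hstack([a,b])[:,:,::-1])
E
```

```text
clock: 10.75
eef_pos: [0.438, 0.2188, 0.1831]
eef_rot: [[0.434, -0.901, 0.005], [-0.901, -0.434, 0.004], [-0.001, -0.006, -1.0]]
contact_force: [0.2, 0.5, -1.1]
finger_gap: 0.41
grip_force: 40.1
clock: 11.42
eef_pos: [0.4962, -0.0392, 0.1773]
eef_rot: [[0.434, -0.901, -0.002], [-0.901, -0.434, -0.0], [-0.001, 0.002, -1.0]]
contact_force: [-0.5, 0.9, -1.4]
finger_gap: 0.406
grip_force: 40.1
clock: 11.92
eef_pos: [0.5038, -0.0664, 0.1782]
eef_rot: [[0.436, -0.9, -0.0], [-0.9, -0.436, 0.0], [-0.0, 0.0, -1.0]]
contact_force: [0.0, -0.2, -1.8]
finger_gap: 0.408
grip_force: 40.1
[ 0.5038395  -0.06638149  0.17830211] 0.40570377682792097
((318.8857116699219, 242.70748901367188), (134.46734619140625, 139.89015197753906), 87.57231903076172)
[ 0.50452752 -0.06955873  0.15490211] [0.00316275 0.00076645 0.02339953]
```

View pics/c3.png

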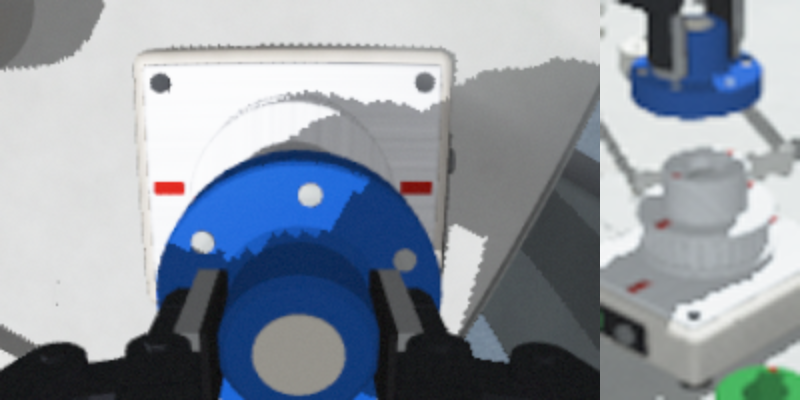

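The crop shows the cap held upright, knob top at crop (299,354), with the pulley boss below.

```bash
python3 - <<'E'
from h import *
s=arm.observe();w=arm.camera('wrist');p=arm.camera_params('wrist')
g=w[250:299,285:355].astype(int);m=((g.max(2)-g.min(2)<35)&(g.max(2)>100)).astype(np.uint8)
n,l,st,c=cv2.connectedComponentsWithStats(m);i=1+st[1:,4].argmax();print(st[i],c[i]+[285,250])
for uv in(c[i]+[285,250],(319.5,277)):
  q=atz('wrist',uv,s['eef_pos'][2]-.0354+.042,p);print(q,(s['eef_rot'].T@(q-s['eef_pos'])), s['eef_rot'].T@(np.array([.5052,-.067,0])-q)/.04)
E
```

```text
[  11    7   47   41 1485] [318.81548822 276.88888889]
[ 0.50330031 -0.06690567  0.1849928 ] [ 0.00015039  0.00072267 -0.00660017] [ 0.02306918 -0.04070023  4.62482777]
[ 0.50301354 -0.06698341  0.1849928 ] [ 9.54616748e-05  1.01467135e-03 -6.60022999e-03] [ 0.02444248 -0.04800017  4.62482931]
```

```bash

python3 -m jog '[[[0.03,-0.03,0.3],0,0.8],[[0,0,0.4],0,0.8],[[0,0,0.2],0,0.8],[[0,0,0.05],0,0.8],[[0,0,0],0,0.8],[[0,0,0],0,0.8]]'
python3 -m jog '[[[0,0,0.05],0,0.8],[[0,0,0.05],0,0.8],[[0,0,0.05],0,0.8],[[0,0,0.05],0,0.8],[[0,0,0],0,0.8],[[0,0,0],0,0.8]]'
```

```text
clock: 12.57
eef_pos: [0.5058, -0.0681, 0.1408]
eef_rot: [[0.434, -0.901, 0.001], [-0.901, -0.434, -0.0], [0.001, -0.0, -1.0]]
contact_force: [-0.5, -1.0, -0.8]
finger_gap: 0.409
grip_force: 40.1
clock: 13.07
eef_pos: [0.5055, -0.068, 0.1322]
eef_rot: [[0.434, -0.901, -0.0], [-0.901, -0.434, -0.0], [0.0, 0.0, -1.0]]
contact_force: [0.3, 0.8, -1.2]
finger_gap: 0.407
grip_force: 40.1
```

No contact force at 3 mm below the boss top, so the recess is over the boss. Continuing down, then release.

```bash

python3 -m jog '[[[0,0,0.05],0,0.8],[[0,0,0.05],0,0.8],[[0,0,0.05],0,0.8],[[0,0,0.03],0,0.8],[[0,0,0],0,0.8],[[0,0,0],0,0.8]]'
```

```text
clock: 13.57
eef_pos: [0.5056, -0.0681, 0.1254]
eef_rot: [[0.434, -0.901, 0.0], [-0.901, -0.434, -0.0], [0.0, -0.0, -1.0]]
contact_force: [-2.1, 0.5, 1.7]
finger_gap: 0.407
grip_force: 40.1
```

```bash

python3 -m jog '[[[0,0,0],0,0.5],[[0,0,0],0,0.3],[[0,0,0],0,0],[[0,0,0],0,0],[[0,0,0],0,0],[[0,0,0],0,0],[[0,0,0],0,0]]'
python3 -m jog '[[[0,0,-0.4],0,0],[[0,0,-0.8],0,0],[[0,0,-0.8],0,0],[[0,0,-0.8],0,0],[[0,0,0],0,0],[[0,0,0],0,0],[[0,0,0],0,0]]'
python3 - <<'E'
from h import *
p=arm.camera_params('wrist');w=arm.camera('wrist');sd=arm.camera('side')
m=cv2.inRange(cv2.cvtColor(w,cv2.COLOR_RGB2HSV),(105,130,40),(130,255,255))
cs,_=cv2.findContours(m,cv2.RETR_EXTERNAL,2);e=cv2.fitEllipse(cv2.convexHull(max(cs,key=len)));print(e,atz('wrist',e[0],.104,p))
a=cv2.resize(w[80:280,170:470],(480,320));b=cv2.resize(sd[170:250,255:335],(320,320),interpolation=2)
cv2.imwrite('pics/f.png',np.hstack([a,b])[:,:,::-1])
E
```

```text
clock: 14.15
eef_pos: [0.5055, -0.068, 0.1251]
eef_rot: [[0.434, -0.901, -0.0], [-0.901, -0.434, -0.0], [0.0, 0.0, -1.0]]
contact_force: [0.2, -0.4, 0.3]
finger_gap: 1.003
grip_force: 0.0
clock: 14.73
eef_pos: [0.5054, -0.0678, 0.2366]
eef_rot: [[0.434, -0.901, -0.0], [-0.901, -0.434, 0.0], [-0.001, 0.0, -1.0]]
contact_force: [-0.5, 0.6, -1.0]
finger_gap: 1.004
grip_force: 0.0
((318.88385009765625, 193.5564422607422), (84.35218811035156, 84.78950500488281), 79.65580749511719) [ 0.50543313 -0.0694343   0.104     ]
```

View pics/f.png

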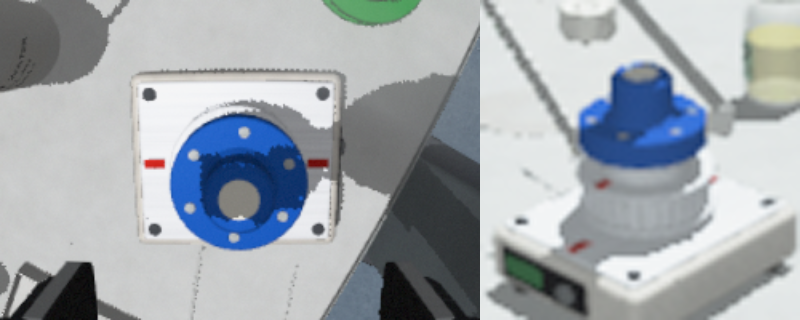

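The cap sits level on the boss and the pulley is home, with the gripper clear of everything. Handing in.

```bash
python3 -c "
from workcell import arm
print(arm.close_job())"
```

```text
the job is handed in; nothing more can be done
None
```

The pulley is turned home over the keys, the blue cap is seated level on its boss and released, no move went near the bottles or the beaker, and the job was handed in at about 15 s; no verdict came back.

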